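# Unscrew the blade collar that fits the blender base

### The job

Each of the three blender cups in the stand is closed by a screwed-on blade collar of a different width; only the middle-sized collar fits the well of the motor base. Unscrew that one (some necks have a left-hand thread and nothing outside shows which, so try both ways), lift it off and finish while still holding it up, level and still, clear above the cup by more than the collar's own height. Leave the other two collars on, and do not disturb the mug and the lemon.

Things in the scene. Friction and masses are not known exactly. Their poses are not given: they have to be found in the camera images.
- stand: Wooden stand, 98 x 394 x 16 mm, three round white sockets (80 mm wide, to 36 mm up) in a row along its y axis, 140 mm apart. In each a clear blender cup, 64 mm wide to 90 mm up, keyed so that it neither turns nor lifts; all immovable. Origin: centre of the underside, on the worktop. Tops of the screwed-on collars are 136.5 mm above the worktop (with drive dog 148 mm).
- cup1_mouth (a point): Centre of the rim of the middle cup's neck (35 mm diameter), 128 mm above the worktop; the other two necks lie 140 mm either side along the stand's y. Hidden under each collar is a three-start thread with a hard stop at the tight end. Anticlockwise from above loosens a right-hand thread, clockwise a left-hand one; which neck has which changes every start.
- collar_a: Narrow blade collar: dark blue-grey ribbed round cap, 50 mm wide, 26.5 mm high, with a black drive dog (20 mm wide, 11 mm high) in the middle of its top, blades inside that stay within its skirt. Origin: centre of its underside, 110 mm above the worktop when screwed on; z along its axis. On any of the three cups.
- collar_b: Middle blade collar, the one that fits the base: as collar_a but 58 mm wide, 0.06 to 0.13 kg; grip it across its sides, any direction. Tightening, it turns 2 to 8 degrees and stops dead; loosening, it turns easily, is free after 42 to 48 degrees and stops again (still free) at 72 to 80: aim for 60. Until free it cannot be pulled off. It need not rise while it turns. Free, it lifts straight up.
- collar_c: Wide blade collar: as collar_a but 66 mm wide. On any of the three cups.
- motor_base: Motor base of the blender, steel and black, 127 mm wide, 114 mm high, fixed; the round well in its top is 62 mm wide. Origin: centre of its underside. It stays where it is; it only shows which collar fits.
- mug: Green and white mug, 86 x 120 x 88 mm, a bystander standing loose. Origin: under its middle.
- lemon: Lemon, 71 x 53 x 51 mm, a bystander lying loose. Origin: at its underside.

How it is judged:
On the way:
1. the middle collar has been turned by more than 34 degrees while still down on its cup (angle between the x axis of collar_b and the x axis of stand, either way round above 0.6 rad and height (world z) of collar_b below 0.122 m), for 0.05 s.
At the end, for the whole second after the job is handed in: the 58 mm collar is held by the gripper alone, underside at least 152 mm above the worktop (24 mm over the cup's rim), at rest, within 17 degrees of level, touching nothing else; the other collars still on their cups (moved under 10 mm); mug and lemon moved under 30 mm (height (world z) of collar_b above 0.152 m and contact force between the fingers and collar_b above 1 N and contact force between collar_b and stand below 0.2 N and contact force between collar_b and motor_base below 0.2 N and contact force between collar_b and collar_a below 0.2 N and contact force between collar_b and collar_c below 0.2 N and angle between collar_b's own z axis and vertical below 0.3 rad and linear speed of collar_b below 0.05 m/s and distance of each of collar_a, collar_c from where it was at the start of the episode below 0.01 m and distance of each of mug, lemon from where it was at the start of the episode below 0.03 m); the arm keeps its last pose, push and grip.
It fails at once if another collar is pulled off or knocked loose (distance of any of collar_a, collar_c from where it was at the start of the episode above 0.012 m).
It fails at once if the mug or the lemon is knocked away (distance of any of mug, lemon from where it was at the start of the episode above 0.04 m).
It also fails if it takes over 35 s, if anything falls off the work surface, if the arm or the gripper's body presses on something with over 40 N, if the wrist force passes 120 N, or if a joint passes its speed limit or range.

### The arm

A 6-joint arm with a two-finger parallel gripper is mounted at the origin on a cart in front of the work surface, level with it; the furniture and walls round the work are solid. World frame = base frame: x ahead of the robot, y to its left, z up, the work surface at z = 0. Lengths are in m, angles in rad, forces in N, time in s.
With the tool pointing down it reaches from about 0.375 to 0.825 m from the base axis. Payload 5.5 kg.
Tool frame: the origin (TCP) lies on the centre line of the jaws, within the pads' length; the fingertips stand 25 mm ahead of it and the grasp point (between the pads) lies 6 mm ahead of it (manip.tips_ahead is the distance from the TCP to the fingertips, in m); z points along the fingers, y is the line along which they close (so a half turn about z gives the same grasp; the last joint's range is limited). The gripper opens to 85 mm and grips with 20 to 120 N. Pads are 22 mm wide; open, the fingers measure 114 mm over their backs; the gripper's body (76 mm by 85 mm) begins 54 mm behind the grasp point. The pads swing forward as they close: fully open they stand 13 mm farther back than shut.
Start: joints at [1.259, 0.314, -0.047, 1.21, 0, 1.571], TCP at [0.184, 0.571, 0.256] pointing down, gripper open.
Joint ranges: [-2.67, 2.67], [-0.69, 1.73], [-1.03, 1.25], [-2.08, 2.16], [-1.42, 1.45], [-3.14, 3.14]. Speed limits (rad/s): [2.39, 2.39, 3.01, 3.14, 3.14, 3.14].

### API

Orientations are given as [roll, pitch, yaw] about the fixed x, y, z axes, in that order (R = Rz(yaw) Ry(pitch) Rx(roll)).
In Python, from plant import manip gives the robot as it stands.
- The arm moves only by the tool inch_along, called after ">>>" as name([rows], argument=value, ...), one row to a line, values as JSON. Schema: {"type":"object","properties":{"ticks":{"type":"array","items":{"type":"object","properties":{"d":{"type":"array","items":{"type":"number"},"minItems":3,"maxItems":3},"twist":{"type":"number"},"finger_gap":{"type":"number"}},"additionalProperties":false,"required":["finger_gap"]},"minItems":1,"maxItems":10},"grip_force":{"type":"number"},"only":{"type":"string"},"quiet":{"type":"boolean"},"lines":{"type":"string"}},"required":["ticks"],"additionalProperties":false}. ticks is a list of rows, 1 to 10 of them, each an object with the fields d (a list: dx, dy, dz in a scale on which 1.0 is 0.5 m), twist (a turn about the tool's z in a scale on which 1.0 is pi/2 rad), finger_gap (the finger opening in m); a field left out counts as zero (the opening has to be given); each row is the pose to reach, as a shift and turn from the pose commanded when the call began, along the tool's axes at that moment; what a row does not reach only later rows make up. A row lasts 1/10 s, in which the tool goes at most 0.05 m and 0.15 rad, less where a joint would pass 70% of its speed; a pose out of reach is approached as far as the arm can. The fingers move at their own pace and stop on an object; grip_force is the grip in N (left out, the last holds). Time passes only in rows, so rows that do not move let the fingers close. The tool returns the time, the measured TCP pose, the force, the opening and the grip force at its end. only (a regular expression) keeps the lines of the reply that match it, lines (a string "A,B") keeps lines A to B, and quiet returns only ok. A shift or turn number past 1, either way, is cut back to 1. Input that does not fit is refused with a message, and nothing moves.
- manip.sense(): the state, without advancing time (a new reading comes with each control period).
- manip.get_image(name): name is "side" or "top"; returns a dict with "frame" (480x640x3 uint8, red, green, blue), "fx", "fy", "cx", "cy" (pixels), "rvec" (rotation vector, rad) and "tvec" (3), from world to camera coordinates, as OpenCV has them. Camera axes: x right, y down, z forward; pixel columns grow to the right and rows downward; lengths in m; the calibration is good to about 2 mm. A picture is of the moment at which its call begins. There is no depth.
- manip.hand_in(): hands the job in; it is judged then, once.
Trained networks look in the newest picture that a camera, given by its name, has taken for a name from the list of things; names that differ only in an ending like _2 or _b are one class to them, and where a whole thing is asked for, a point or a joint stands for the part that bears it (a point fixed in the world has none). Each returns a list of dicts, best first, with "confidence" (0 to 1); they miss things now and then, are a little off and sometimes report something else, mostly with a low value. They report only what shows in the picture. A call takes as long as a camera call.
- manip.cut_out(camera, name): "region" (480x640 bool, what is visible of it).
- manip.place_of(camera, name): "at" ([x, y, z] in m, in world coordinates, good to about 4 mm: a listed point, or the origin of a listed thing).
The state is a dict: "time": time; "joint_positions": joint angles; "qd": joint speeds; "joint_torque": joint torques, N m; "tcp_pos": TCP position; "eef_rot": TCP orientation; "wrist_force": force on the tool from outside, world axes, zero at the start; "ft_torque": the same for the moment, N m; "finger_gap": finger opening in m; "gripper_force": force on a finger pad.
Only numpy, scipy, OpenCV 4.12 (cv2) and the standard library are available. Lean on these libraries where they do the work, as an engineer would, in place of code of your own. Each camera call takes 0.05 s, during which the arm holds its last target. There are 200 camera calls.

## Working session

There is one attempt and no reset: what is moved stays moved. The work goes in short steps, Python scripts to look and compute and a tool call to move; the robot and the scene stay as the last step left them, time stands still between calls to the robot, and variables do not carry over. Pictures are saved under pics/ and viewed, at most 10 in all, crops included, and the job is handed in when it is done.

```bash
mkdir -p pics; cat > h.py <<'E'
import numpy as np,cv2
from plant import manip
def P(im):
    R=cv2.Rodrigues(np.array(im["rvec"],float))[0];K=np.array([[im["fx"],0,im["cx"]],[0,im["fy"],im["cy"]],[0,0,1]])
    return K@np.c_[R,np.array(im["tvec"],float).ravel()]
def proj(im,X):
    p=P(im)@np.r_[X,1];return p[:2]/p[2]
def atz(im,uv,z):
    M=P(im);H=np.c_[M[:,0],M[:,1],M[:,2]*z+M[:,3]];w=np.linalg.solve(H,[uv[0],uv[1],1]);return w[:2]/w[2]
E
python3 - <<'E'
from h import *
for c in("side","top"):
    im=manip.get_image(c);cv2.imwrite(f"pics/{c}0.png",im["frame"][:,:,::-1])
    R=cv2.Rodrigues(np.array(im["rvec"],float))[0];print(c,im["fx"],"cam at",-R.T@np.array(im["tvec"]).ravel())
    for n in("stand","cup1_mouth","collar_a","collar_b","collar_c","motor_base","mug","lemon"):
        print(n,[(np.round(d["at"],3).tolist(),round(d["confidence"],2),proj(im,d["at"]).round().tolist()) for d in manip.place_of(c,n)][:4])
print(manip.sense())
E
```

```text
side 479.0980137437025 cam at [ 0.35434826 -0.94527085  0.52380701]
stand [([0.548, -0.128, -0.001], 0.73, [325.0, 337.0]), ([0.427, 0.384, -0.001], 0.5, [246.0, 250.0])]
cup1_mouth [([0.554, -0.128, 0.128], 0.7, [328.0, 279.0])]
collar_a [([0.568, 0.01, 0.114], 0.92, [320.0, 258.0]), ([0.552, -0.13, 0.113], 0.63, [328.0, 287.0]), ([0.535, -0.266, 0.111], 0.58, [337.0, 324.0])]
collar_b [([0.568, 0.01, 0.114], 0.92, [320.0, 258.0]), ([0.552, -0.13, 0.113], 0.63, [328.0, 287.0]), ([0.535, -0.266, 0.111], 0.58, [337.0, 324.0])]
collar_c [([0.568, 0.01, 0.114], 0.92, [320.0, 258.0]), ([0.552, -0.13, 0.113], 0.63, [328.0, 287.0]), ([0.535, -0.266, 0.111], 0.58, [337.0, 324.0])]
motor_base [([0.605, 0.435, 0.0], 0.57, [302.0, 239.0])]
mug [([0.427, 0.38, 0.0], 0.92, [246.0, 250.0])]
lemon [([0.682, 0.286, -0.002], 0.74, [338.0, 256.0])]
top 508.431854451086 cam at [0.41204351 0.10978011 1.36136457]
stand [([0.551, -0.132, -0.0], 0.72, [404.0, 239.0]), ([0.55, -0.13, 0.108], 0.16, [411.0, 235.0])]
cup1_mouth [([0.549, -0.128, 0.125], 0.8, [411.0, 235.0])]
collar_a [([0.533, -0.266, 0.112],
[... 626 characters left out ...]
0.0, 191.0])]
{'time': 0.9, 'joint_positions': array([ 1.25900951e+00,  3.13480823e-01, -4.70893938e-02,  1.21020264e+00,
       -1.34458738e-05,  1.57080797e+00]), 'qd': array([ 0.00064166, -0.00044832, -0.00103024, -0.00029687, -0.00161399,
       -0.0004465 ]), 'joint_torque': array([ 2.62993481e-04, -5.39441156e+01,  3.40053034e+01,  1.17912936e-03,
        2.32541415e-04,  4.23307213e-06]), 'tcp_pos': array([0.18406   , 0.57107155, 0.25631566]), 'eef_rot': array([3.14156918e+00, 1.34456006e-05, 2.82979419e+00]), 'wrist_force': array([ 0.49471938,  0.30373002, -0.49562329]), 'ft_torque': array([0.0376714 , 0.03242544, 0.00483149]), 'gripper_force': 0.0, 'finger_gap': 0.08490793035125901}
```

```bash
python3 - <<'E'
from h import *
C=[(0.566,0.011),(0.551,-0.130),(0.534,-0.266)]
for c in("side","top"):
    im=manip.get_image(c);L=manip.cut_out(c,"collar_b");Rr=cv2.Rodrigues(np.array(im["rvec"],float))[0]
    for d in L[:6]:
        r=d["region"].astype(np.uint8)
        ys,xs=np.nonzero(r);m=(xs.mean(),ys.mean())
        k=min(range(3),key=lambda k:np.hypot(*(proj(im,[*C[k],.123])-m)))
        dep=(Rr@np.array([*C[k],.123 if c=="side" else .1365])+np.array(im["tvec"]).ravel())[2]
        w=cv2.minAreaRect(np.c_[xs,ys].astype(np.float32))[1]
        # median-based width per row over the densest rows
        rows=np.array([xs[ys==y].max()-xs[ys==y].min()+1 for y in np.unique(ys)])
        print(c,"cup",k,round(d["confidence"],2),"area",len(xs),"rect mm",np.round((np.array(w)+1)*dep/im["fx"]*1000,1),"maxrow mm",rows.max()*dep/im["fx"]*1000,"equivdiam",2*np.sqrt(len(xs)/np.pi)*dep/im["fx"]*1000)
    if c=="top":
        cr=im["frame"][190:280,320:500]
    else: cr=im["frame"][230:350,270:390]
    cv2.imwrite(f"pics/{c}crop.png",cv2.resize(cr,None,fx=4.4,fy=4.4,interpolation=cv2.INTER_CUBIC)[:,:,::-1])
E
```

```text
side cup 2 0.78 area 1090 rect mm [54.9 64.9] maxrow mm 64.90177508930844 equivdiam 61.99551561247396
side cup 1 0.77 area 622 rect mm [48.3 57.9] maxrow mm 57.941972678678795 equivdiam 54.35284407182899
side cup 0 0.66 area 417 rect mm [46.4 53. ] maxrow mm 52.97896132829336 equivdiam 50.86455913538562
top cup 2 0.97 area 600 rect mm [65.5 67.9] maxrow mm 67.92839322444544 equivdiam 67.0538926915263
top cup 1 0.8 area 515 rect mm [60.7 63.1] maxrow mm 63.11766942445537 equivdiam 62.1636176189117
top cup 0 0.58 area 303 rect mm [47.1 48.8] maxrow mm 48.5744218145558 equivdiam 47.70391447944835
```

View pics/side0.png

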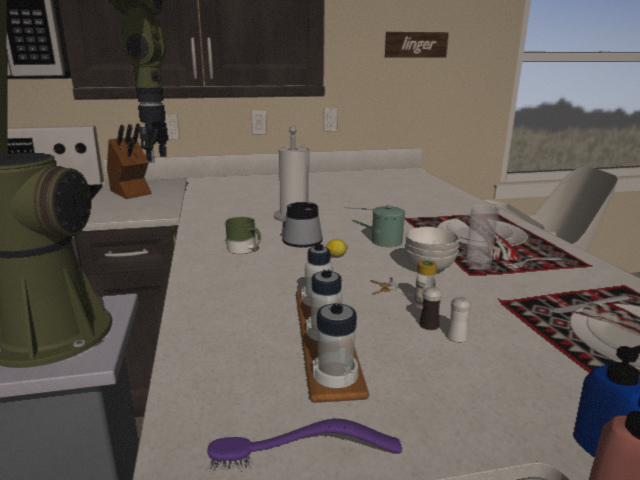

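View pics/topcrop.png

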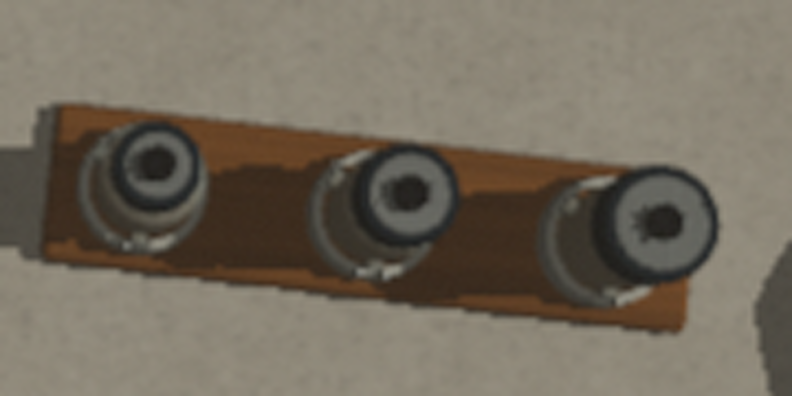

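The side view shows the stand with its three cups, collar tops at about (337,315), (327,285) and (318,258). The mug is at (240,235) and the lemon at (337,247). The top crop shows the caps growing in width from left to right, at about 48, 60 and 67 mm, so the 58 mm collar is on the middle cup (full-frame pixel about 411,235).

```bash
python3 - <<'E'
from h import *
I={};M={}
for c in("side","top"):
    I[c]=manip.get_image(c);M[c]=[]
    for d in manip.cut_out(c,"collar_b")[:3]:
        ys,xs=np.nonzero(d["region"]);M[c].append((xs.mean(),ys.mean()))
S=sorted(M["side"],key=lambda p:-p[1]);T=sorted(M["top"],key=lambda p:-p[0])
for a,b in zip(S,T):
    X=cv2.triangulatePoints(P(I["side"]),P(I["top"]),np.array(a,float).reshape(2,1),np.array(b,float).reshape(2,1))[:,0];X=X[:3]/X[3]
    print(X.round(4),"top@.134:",atz(I["top"],b,.134).round(4),"side@.126:",atz(I["side"],a,.126).round(4))
s=manip.sense();from scipy.spatial.transform import Rotation as Ro
R=Ro.from_euler("xyz",s["eef_rot"]).as_matrix();print(R.T@(np.array([.550,-.130,.19])-s["tcp_pos"]))
E
```

```text
[ 0.5352 -0.267   0.1196] top@.134: [ 0.5348 -0.2628] side@.126: [ 0.5312 -0.2778]
[ 0.5511 -0.1277  0.1211] top@.134: [ 0.5505 -0.1254] side@.126: [ 0.5477 -0.1379]
[0.5664 0.012  0.1213] top@.134: [0.5657 0.0128] side@.126: [0.563  0.0007]
[-0.56337354 -0.5549879   0.06629285]
```

The manual's scale: shifts go in shares of 0.5 m and turns go in shares of pi/2 rad. Converting my numbers, -0.3 m is -0.6, -0.2 m is -0.4.

>>> inch_along([
  {"d":[-0.2, -0.2, 0], "finger_gap":0.085},
  {"d":[-0.4, -0.4, 0], "finger_gap":0.085},
  {"d":[-0.6, -0.6, 0], "finger_gap":0.085},
  {"d":[-0.6, -0.6, 0], "finger_gap":0.085},
  {"d":[-0.6, -0.6, 0], "finger_gap":0.085},
  {"d":[-0.6, -0.6, 0], "finger_gap":0.085},
  {"d":[-0.6, -0.6, 0], "finger_gap":0.085},
  {"d":[-0.6, -0.6, 0], "finger_gap":0.085},
  {"d":[-0.6, -0.6, 0], "finger_gap":0.085},
], grip_force=40)

```text
time: 2.2
tcp_pos: [0.3785, 0.1905, 0.2566]
eef_rot: [-3.141, 0.001, 2.827]
wrist_force: [0.4, 0.6, -1.0]
finger_gap: 0.0847
gripper_force: 0.0
```

```bash
python3 -c "
from plant import manip;print(manip.sense()['joint_positions'])"
```

```text
[ 4.67008472e-01 -1.94310128e-02 -4.37285997e-01  1.15227060e+00
 -1.01945321e-03  7.81747349e-01]
```

In the tool's units: -0.264 m is -0.528, -0.254 m is -0.508.

>>> inch_along([
  {"d":[-0.07, -0.07, 0], "finger_gap":0.085},
  {"d":[-0.14, -0.14, 0], "finger_gap":0.085},
  {"d":[-0.2, -0.2, 0], "finger_gap":0.085},
  {"d":[-0.28, -0.28, 0], "finger_gap":0.085},
  {"d":[-0.35, -0.34, 0], "finger_gap":0.085},
  {"d":[-0.42, -0.4, 0], "finger_gap":0.085},
  {"d":[-0.49, -0.47, 0.04], "finger_gap":0.085},
  {"d":[-0.528, -0.508, 0.08], "finger_gap":0.085},
  {"d":[-0.528, -0.508, 0.08], "finger_gap":0.085},
  {"d":[-0.528, -0.508, 0.08], "finger_gap":0.085},
])

```text
time: 3.2
tcp_pos: [0.5503, -0.1294, 0.2156]
eef_rot: [3.141, -0.002, 2.828]
wrist_force: [0.5, 0.2, -0.4]
finger_gap: 0.0851
gripper_force: 0.0
```

```bash
python3 - <<'E'
from h import *
from scipy.spatial.transform import Rotation as Ro
s=manip.sense();R=Ro.from_euler("xyz",s["eef_rot"]).as_matrix()
print(s["joint_positions"].round(3),s["tcp_pos"].round(4),"d",R.T@(np.array([.5505,-.128,.130])-s["tcp_pos"]))
for c in("side","top"):
    im=manip.get_image(c);u=proj(im,[.55,-.128,.17]).astype(int)
    cv2.imwrite(f"pics/{c}1.png",cv2.resize(im["frame"][u[1]-60:u[1]+60,u[0]-80:u[0]+80],None,fx=5,fy=5,interpolation=2)[:,:,::-1]);print(c,u)
    print([(d["at"],d["confidence"]) for d in manip.place_of(c,"cup1_mouth")])
E
```

```text
[-0.231  0.269 -0.2    1.103  0.     0.082] [ 0.5503 -0.1294  0.2156] d [4.77511439e-05 1.41659436e-03 8.56169905e-02]
side [326 259]
[([0.5553, -0.1269, 0.1269], 0.69)]
top [415 232]
[([0.5505, -0.1266, 0.1272], 0.59)]
```

View pics/side1.png

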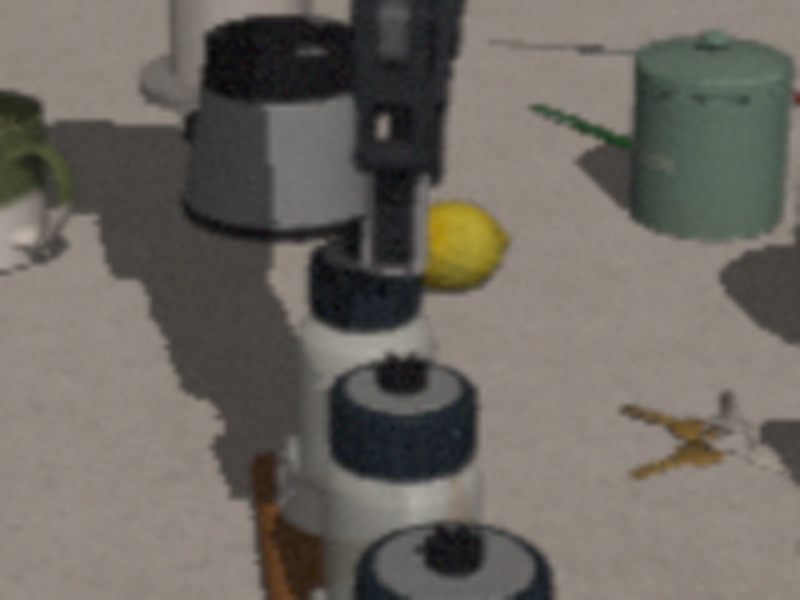

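The near finger hangs at crop column about 398, over the middle collar's dog at (403,372), so the arm is lined up. Next I descend and close.

In the tool's units: 0.085 m is 0.17, 0.075 m is 0.15.

>>> inch_along([
  {"d":[-0.002, 0.004, 0.06], "finger_gap":0.085},
  {"d":[-0.002, 0.004, 0.11], "finger_gap":0.085},
  {"d":[-0.002, 0.004, 0.15], "finger_gap":0.085},
  {"d":[-0.002, 0.004, 0.17], "finger_gap":0.085},
  {"d":[-0.002, 0.004, 0.17], "finger_gap":0.085},
], grip_force=60)

```text
time: 3.9
tcp_pos: [0.5517, -0.1267, 0.1307]
eef_rot: [-3.142, -0.002, 2.831]
wrist_force: [-0.7, -0.2, -0.3]
finger_gap: 0.0852
gripper_force: 0.0
```

>>> inch_along([
  {"finger_gap":0.05},
  {"finger_gap":0.05},
  {"finger_gap":0.05},
  {"finger_gap":0.05},
  {"finger_gap":0.05},
  {"finger_gap":0.05},
], grip_force=60)

```text
time: 4.5
tcp_pos: [0.5534, -0.1285, 0.1334]
eef_rot: [-3.141, 0.003, 2.829]
wrist_force: [-1.9, -1.9, 5.8]
finger_gap: 0.0557
gripper_force: 62.4
```

```bash
python3 - <<'E'
from h import *
o=[]
for c in("side","top"):
    im=manip.get_image(c);u=proj(im,[.55,-.128,.14]).astype(int)
    o.append(cv2.resize(im["frame"][u[1]-40:u[1]+40,u[0]-40:u[0]+40],None,fx=5,fy=5,interpolation=2)[:,:,::-1])
cv2.imwrite("pics/g.png",np.hstack(o));s=manip.sense();print(s["wrist_force"],s["ft_torque"],s["joint_positions"][5])
E
```

```text
[-2.63612248 -0.61668055  6.47688298] [-0.35139687  0.50195547  0.02808389] 0.0847078452112158
```

View pics/g.png

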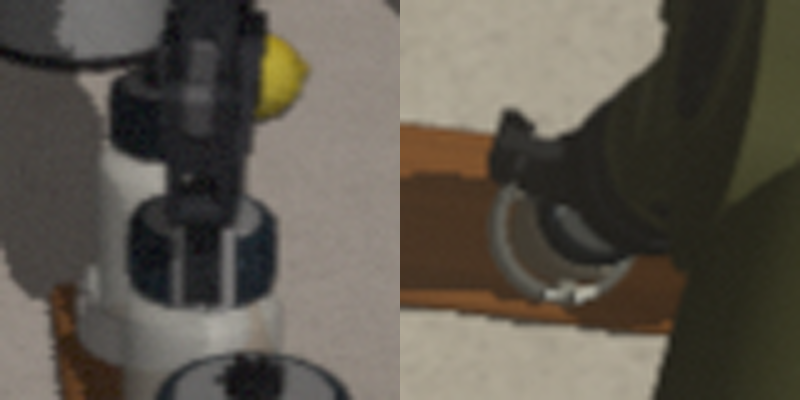

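The near finger sits centred on the middle collar's side (left half, about (203,265)), reaching down to just above its lower edge. I'll try one direction first.

In the tool's units: 0.2 rad is 0.1273.

>>> inch_along([
  {"twist":0.0446, "finger_gap":0.05},
  {"twist":0.0891, "finger_gap":0.05},
  {"twist":0.1273, "finger_gap":0.05},
  {"twist":0.1273, "finger_gap":0.05},
])

```text
time: 5.0
tcp_pos: [0.5539, -0.1301, 0.1337]
eef_rot: [-3.138, 0.006, 2.632]
wrist_force: [-1.2, -7.0, 6.4]
finger_gap: 0.0558
gripper_force: 66.5
```

```bash
python3 -c "
from plant import manip;s=manip.sense();print(s['ft_torque'],s['joint_positions'],s['joint_torque'])"
```

```text
[-1.70761995  0.38570778  1.6926865 ] [-0.22787821  0.3303076  -0.31468379  0.92122428 -0.00528182  0.28216066] [ 2.37060003e+00 -4.83991385e+01  2.83523941e+01  3.54288798e-02
  2.50384033e+00  2.01157272e+00]
```

Torque of 1.7 N·m: that's the hard stop. Loosening is the other way (anticlockwise).

In the tool's units: -0.36 rad is -0.2292.

>>> inch_along([
  {"twist":-0.0764, "finger_gap":0.05},
  {"twist":-0.1528, "finger_gap":0.05},
  {"twist":-0.2292, "finger_gap":0.05},
  {"twist":-0.2292, "finger_gap":0.05},
])

```text
time: 5.4
tcp_pos: [0.5542, -0.1286, 0.1335]
eef_rot: [-3.14, 0.004, 2.991]
wrist_force: [-0.0, -1.5, 7.0]
finger_gap: 0.0557
gripper_force: 65.4
```

```bash
python3 -c "
from plant import manip;s=manip.sense();print(s['ft_torque'],s['joint_positions'][5])"
```

```text
[-0.45546164  0.00372334 -0.0105885 ] -0.07710791575741069
```

Torque is about 0, so it turns freely. I'll continue to 1.15 rad in total.

In the tool's units: -0.79 rad is -0.5029.

>>> inch_along([
  {"twist":-0.0764, "finger_gap":0.05},
  {"twist":-0.1528, "finger_gap":0.05},
  {"twist":-0.2292, "finger_gap":0.05},
  {"twist":-0.3056, "finger_gap":0.05},
  {"twist":-0.382, "finger_gap":0.05},
  {"twist":-0.4456, "finger_gap":0.05},
  {"twist":-0.5029, "finger_gap":0.05},
  {"twist":-0.5029, "finger_gap":0.05},
  {"twist":-0.5029, "finger_gap":0.05},
])

```text
time: 6.3
tcp_pos: [0.554, -0.1266, 0.1335]
eef_rot: [-3.141, 0.004, -2.503]
wrist_force: [-1.2, 5.0, 8.2]
finger_gap: 0.0559
gripper_force: 65.9
```

```bash
python3 -c "
from plant import manip;s=manip.sense();print(s['ft_torque'],s['joint_positions'][5])"
```

```text
[0.86058646 0.20585467 0.09398399] -0.8644081799844188
```

In the tool's units: -0.012 m is -0.024, -0.008 m is -0.016.

>>> inch_along([
  {"d":[0, 0, -0.008], "finger_gap":0.05},
  {"d":[0, 0, -0.016], "finger_gap":0.05},
  {"d":[0, 0, -0.024], "finger_gap":0.05},
  {"d":[0, 0, -0.024], "finger_gap":0.05},
])

```text
time: 6.7
tcp_pos: [0.5531, -0.1268, 0.144]
eef_rot: [3.141, 0.002, -2.503]
wrist_force: [0.6, 5.5, 0.9]
finger_gap: 0.0557
gripper_force: 65.2
```

In the tool's units: -0.07 m is -0.14, -0.068 m is -0.136.

>>> inch_along([
  {"d":[0, 0, -0.02], "finger_gap":0.05},
  {"d":[0, 0, -0.044], "finger_gap":0.05},
  {"d":[0, 0, -0.072], "finger_gap":0.05},
  {"d":[0, 0, -0.1], "finger_gap":0.05},
  {"d":[0, 0, -0.12], "finger_gap":0.05},
  {"d":[0, 0, -0.136], "finger_gap":0.05},
  {"d":[0, 0, -0.14], "finger_gap":0.05},
  {"d":[0, 0, -0.14], "finger_gap":0.05},
  {"d":[0, 0, -0.14], "finger_gap":0.05},
  {"d":[0, 0, -0.14], "finger_gap":0.05},
])

```text
time: 7.7
tcp_pos: [0.552, -0.1275, 0.2126]
eef_rot: [3.141, -0.001, -2.503]
wrist_force: [-0.5, 1.0, -0.7]
finger_gap: 0.0561
gripper_force: 65.2
```

```bash
python3 - <<'E'
from h import *
im=manip.get_image("side");u=proj(im,[.55,-.128,.15]).astype(int)
cv2.imwrite("pics/l.png",cv2.resize(im["frame"][u[1]-75:u[1]+75,u[0]-100:u[0]+100],None,fx=4,fy=4,interpolation=2)[:,:,::-1])
for n in("collar_b","mug","lemon"):print(n,[(d["at"].round(3) if hasattr(d["at"],"round") else d["at"],d["confidence"]) for d in manip.place_of("side",n)][:4])
E
```

```text
collar_b [([0.5629, 0.0127, 0.1103], 0.73), ([0.5472, -0.1295, 0.1905], 0.69), ([0.5337, -0.2691, 0.1094], 0.66)]
mug [([0.4242, 0.384, -0.0003], 0.91)]
lemon []
```

View pics/l.png

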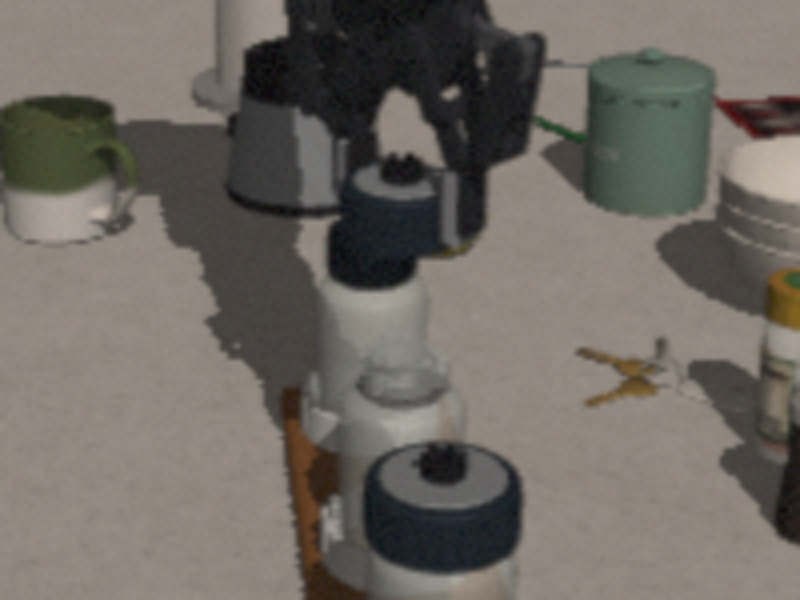

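The middle collar is held level at crop (395,210), well above its open cup neck at (403,380). The other two collars are still on, and the collar's underside measures about 0.19 m up.

```bash
python3 -c "
from plant import manip;print(manip.hand_in())"
```

```text
the job is handed in; nothing more can be done
None
```

The 58 mm collar, on the middle cup, had a right-hand thread. I unscrewed it and handed in holding it level and still, its underside about 0.19 m above the worktop, with the other two collars still on; the hand-in returned no verdict.

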